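# Peel a sample tray off the stack and present it over the balance

## Robot

A 7-joint arm with a two-finger parallel gripper is mounted at the origin on the work surface. World frame = base frame: x ahead of the robot, y to its left, z up, the work surface at z = 0. Lengths are in m, angles in rad, forces in N, time in s.
With the tool pointing down it reaches from about 0.4 to 0.9 m from the base axis. Payload 5.5 kg.
Tool frame: the origin (TCP) lies at the very end of the fingers, on their centre line; the grasp point (between the pads) lies 19 mm behind it; z points along the fingers, y is the line along which they close (so a half turn about z gives the same grasp; the last joint's range is limited). The gripper opens to 92 mm and grips with 3 to 60 N. Pads are 19 mm wide; open, the fingers measure 130 mm over their backs; the gripper's body (75 mm by 190 mm) begins 47 mm behind the grasp point.
Start: joints at [-0.974, 0.501, -0.427, 1.55, 0.221, 1.138, -0.21], TCP at [0.213, 0.614, 0.227] pointing down, gripper open.
Joint ranges: [-2.88, 2.88], [-0.31, 2.03], [-1.54, 1.56], [0.2, 2.42], [-1.41, 4.55], [0.19, 2.02], [-2.57, 2.57]. Speed limits (rad/s): [2.57, 2.57, 3.14, 3.14, 3.14, 3.14, 3.14].

## Interface

Orientations are given as a rotation vector (axis times angle).
In Python, from cell import goto, move_straight, set_joints, command_gripper, pause, solve_ik, observe, capture, calibration, MotionError, job_done gives the robot as it stands. Calls block until the motion is done:
- goto(position, orientation): joint-space move of the TCP to a pose.
- move_straight(position, frame=None, v=0.15, contact_N=None): straight line of the TCP; frame=None keeps the orientation; v is the mean speed in m/s. With contact_N (N) it stops when the force on the tool has changed by that much, and returns True; else False.
- set_joints(angles): joint-space move.
- command_gripper(opening, grip_force=None): finger opening in m; grip_force is the grip in N (None keeps the last); returns when the fingers have stopped.
- pause(seconds).
- solve_ik(position, orientation): joint angles nearest the present ones, or None.
- observe(): the state.
- capture(name): name is "scene" or "top" or "wrist"; returns (picture, depth): 384x512x3 uint8, blue, green, red; 384x512 float32, m along the optical axis (not along the pixel's ray), 0 where there is no reading.
- calibration(name): a dict with "vfov" (degrees; the focal length in pixels is half the picture's height over the tangent of half this angle, whatever the lens; pixels are square), "cx", "cy" (the principal point, pixels), "world_to_cam" (4x4, takes a point from world to camera coordinates). Camera axes: x right, y up, looking along -z (the intrinsics and any distortion apply to the point x, -y, -z); pixel columns grow to the right and rows downward; lengths in m; the calibration is good to about 2 mm. A picture is of the moment at which its call begins: read the wrist's pose just before it. calibration takes no time and is no camera call; for the wrist camera it gives the pose at the moment of the call.
A pose or a line that the arm cannot do raises MotionError and nothing moves.
- job_done(): hands the job in; it is judged then, once.
The state is a dict: "time_s": time; "qpos": joint angles; "joint_vel": joint speeds; "effort": joint torques, N m; "ee_pos": TCP position; "orientation": TCP orientation; "ft_force": force on the tool from outside, world axes, zero at the start; "torque": the same for the moment, N m; "finger_gap": finger opening in m; "grasp_force": force on a finger pad.
Only numpy, scipy, OpenCV 4.12 (cv2) and the standard library are available. Lean on these libraries where they do the work, as an engineer would, in place of code of your own. Each camera call takes 0.05 s, during which the arm holds its last target. There are 200 camera calls.

## Task

A capped sample vial was left standing in the top tray of the stack: take it out and stand it on the bench midway between the graphite die and the mortar. The trays cling together, so then peel the empty top tray off by lifting one corner first, leaving the rest of the stack in place, and present it at the balance. Finish while still holding the tray there, level and still, centred a few centimetres above the pan with nothing touching the balance, and leave everything else on the bench undisturbed.

Things in the scene. Friction and masses are not known exactly. Their poses are not given: they have to be found in the camera images.
- tray_mid (a point): Top tray: white formed plastic, 150 x 110 mm (long side along x), 42 mm high, 100 g, its corners cut off at 45 degrees (32 mm off each side). Point: its centre, half-way up, 21 mm below the rim top; z up. Inside: a ledge 23.5 mm below the rim top and, from 15 mm inside the outer rim, the floor 39 mm below it. Its 16 mm foot, tapered, nests in the tray below with 2 mm play.
- tray_corner0 (a point): Middle of the top edge of the top tray's cut corner 0 (+x +y in the tray's frame; opposite corner: 2), half-way across its rim. The corner is 45 mm long and faces 45 degrees between the tray's x and y. The rim is 8 mm wide with upright faces 16 mm deep; 26 mm below its top comes the next tray's rim, flush with it. Seated, it is 120 mm above the bench.
- tray_corner1 (a point): Middle of the top edge of the top tray's cut corner 1 (-x +y in the tray's frame; opposite corner: 3), half-way across its rim. The corner is 45 mm long and faces 45 degrees between the tray's x and y. The rim is 8 mm wide with upright faces 16 mm deep; 26 mm below its top comes the next tray's rim, flush with it. Seated, it is 120 mm above the bench.
- tray_corner2 (a point): Middle of the top edge of the top tray's cut corner 2 (-x -y in the tray's frame; opposite corner: 0), half-way across its rim. The corner is 45 mm long and faces 45 degrees between the tray's x and y. The rim is 8 mm wide with upright faces 16 mm deep; 26 mm below its top comes the next tray's rim, flush with it. Seated, it is 120 mm above the bench.
- tray_corner3 (a point): Middle of the top edge of the top tray's cut corner 3 (+x -y in the tray's frame; opposite corner: 1), half-way across its rim. The corner is 45 mm long and faces 45 degrees between the tray's x and y. The rim is 8 mm wide with upright faces 16 mm deep; 26 mm below its top comes the next tray's rim, flush with it. Seated, it is 120 mm above the bench.
- stack: Rest of the stack: three such trays stuck together, 300 g, 94 mm high, loose, left or right of the bench middle. Origin: centre of underside, x along the long side. A stud in each corner snaps to the top tray: about 1.3 N each, free after that corner rises some 6 mm. Pulled level, all hold and the stack tends to come up; tilted about the far corner by 10 degrees they let go in turn and the stack stays.
- vial_mid (a point): Capped glass sample vial, 28 mm in diameter, 80 mm tall, 50 g, standing in the top tray (its foot on the tray floor, 3 mm above the tray's underside, so 41 mm of it show above the rim). This point is its centre, 40 mm above its foot; z along its axis.
- die: Dark graphite die: a flat ring 90 mm across, 30 mm high, with a hole; loose on the bench in the middle. Origin at the centre of its underside. Its x axis lies along the line through the die's and the mortar's centres (either way round), 200 mm apart.
- mortar: White porcelain mortar, a bowl 90 mm across, 46 mm high, on the bench in the middle, 200 mm nearer or farther than the die. Origin at the centre of its underside.
- pan (a point): Centre of the top face of the balance's square steel pan, 170 x 170 mm, 78 mm above the bench; z up. The pan tops a white precision balance (fixed, 190 mm wide, 300 mm deep, its body 62 mm high with a keypad towards the robot).
- balance: The balance that carries the pan. Origin at the centre of its footprint on the bench; the pan's centre is 45 mm along its +x.
- pestle: Bystander, to be left alone: porcelain pestle, 114 mm long, 26 mm thick, lying at the far side. Origin at the centre of its underside.
- spatula: Bystander, to be left alone: thin steel laboratory spatula, 185 mm long, lying near the robot. Origin at the centre of its underside.
- tweezers: Bystander, to be left alone: steel tweezers, 125 mm long, lying near the robot. Origin at the centre of its underside.
- crucible: Bystander, to be left alone: lidded white crucible, 45 mm wide, 45 mm tall, standing at the far side. Origin at the centre of its underside.
- vial_small: Bystander, to be left alone: small capped vial, 22 mm wide, 45 mm tall, standing on the bench at the far side. Origin at the centre of its underside.
- reagent: Bystander, to be left alone: amber jar, 62 mm wide, 115 mm tall, at the far side. Origin at the centre of its underside.
- beaker: Bystander, to be left alone: glass beaker, 66 mm wide, 85 mm tall, at the far side. Origin at the centre of its underside.
Things that resemble listed ones, but are neither listed nor needed, are in the scene too. What is shaped like the part that bears vial_mid but blue is not meant.

How it is judged:
On the way, in this order (a step that is already met when the one before it is completed fails the run):
1. the vial stands released and upright on the bench midway between die and mortar (horizontal distance between vial_mid and die below 0.125 m and horizontal distance between vial_mid and mortar below 0.125 m and y of vial_mid in the frame of die between -0.025 and 0.025 m and angle between vial_mid's own z axis and vertical below 0.08 rad and height (world z) of vial_mid between 0.034 and 0.046 m and contact force between the fingers and vial below 0.1 N and linear speed of vial below 0.02 m/s), for 0.3 s.
2. one corner of the top tray is lifted while the opposite corner is still seated and the rest of the stack stays down (angle between the z axis of tray_mid and the z axis of stack, either way round above 0.1 rad and angle between the x axis of tray_mid and the z axis of stack, either way round below 1.535 rad and angle between the y axis of tray_mid and the z axis of stack, either way round below 1.535 rad and z of any of tray_corner0, tray_corner1, tray_corner2, tray_corner3 in the frame of stack below 0.128 m and angle between stack's own z axis and vertical below 0.06 rad and distance of stack from where it was at the start of the episode below 0.02 m), for 0.1 s.
At the end, for the whole second after the job is handed in: Vial free and upright on the bench, within 25 mm of midway between die and mortar; rest of the stack within 25 mm of its start, flat; top tray gripped, still, level within 8 degrees, centred within 35 mm over the pan, its underside 10 to 100 mm above it, touching only the gripper (all of step 1 and distance of stack from where it was at the start of the episode below 0.025 m and angle between stack's own z axis and vertical below 0.05 rad and horizontal distance between tray_mid and pan below 0.035 m and z of tray_mid in the frame of pan between 0.031 and 0.121 m and angle between tray_mid's own z axis and vertical below 0.14 rad and linear speed of tray below 0.02 m/s and contact force between the fingers and tray above 1 N and contact force between tray and balance below 0.05 N and contact force between tray and stack below 0.05 N); the arm keeps its last pose, push and grip.
It fails at once if the rest of the stack is lifted, tipped or dragged away (distance of stack from where it was at the start of the episode above 0.03 m or angle between stack's own z axis and vertical above 0.12 rad).
It fails at once if the vial is tipped over (angle between vial_mid's own z axis and vertical above 0.6 rad).
It fails at once if die or mortar is displaced (distance of any of die, mortar from where it was at the start of the episode above 0.02 m).
It fails at once if something touches the balance (contact force between balance and anything else above 1.5 N).
It fails at once if a bystander is disturbed (distance of any of pestle, spatula, tweezers, crucible, vial_small, reagent, beaker from where it was at the start of the episode above 0.03 m).
It also fails if it takes over 61 s, if anything falls off the work surface, if the arm or the gripper's body presses on something with over 40 N, if the wrist force passes 120 N, or if a joint passes its speed limit or range.

## Working session

There is one attempt and no reset: what is moved stays moved. The work goes in short steps, each a Python script; the robot and the scene stay as the last script left them, time stands still between calls to the robot, and variables do not carry over. Pictures are saved under pics/ and viewed, at most 10 in all, crops included, and the job is handed in when it is done.

```bash
mkdir -p pics; ls; python3 - <<'E'
from cell import *
import cv2,numpy as np
o=observe();print(o)
for n in("top","scene"):
    im,d=capture(n);cv2.imwrite(f"pics/{n}0.png",im);np.savez(f"pics/{n}0.npz",im=im,d=d,c=calibration(n));print(n,calibration(n))
E
```

```text
pics
{'time_s': 0.0, 'qpos': array([-0.97380587,  0.50187475, -0.42678046,  1.55147505,  0.22083109,
        1.13829038, -0.21028119]), 'joint_vel': array([ 0.00043569,  0.00039727, -0.00020729,  0.00199658,  0.00033946,
       -0.00101896, -0.00143712]), 'effort': array([ 2.28302715e-04, -5.66588473e+01, -5.81615075e+00, -2.79116714e+01,
       -6.85613696e-02,  3.09703744e-02,  2.10016947e-04]), 'ee_pos': array([0.21277864, 0.61343022, 0.22565012]), 'orientation': array([-5.21697206e-01, -3.09759762e+00,  3.06176779e-03]), 'ft_force': array([0.23100636, 0.08060175, 1.35609035]), 'torque': array([-0.00918014, -0.00129604,  0.02177828]), 'grasp_force': 0.0, 'finger_gap': 0.09165562914254488}
top {'vfov': 57.9611182311803, 'cx': 257.2540827526746, 'cy': 193.59520284442692, 'world_to_cam': array([[-0.01071616, -0.9997079 ,  0.02166284, -0.02173364],
       [ 0.98889574, -0.00738396,  0.14842739, -0.55708418],
       [-0.14822408,  0.02301286,  0.98868601, -0.93795417],
       [ 0.        ,  0.        ,  0.        ,  1.        ]])}
scene {'vfov': 51.01391629170075, 'cx': 255.9722169492629, 'cy': 188.85305589770434, 'world_to_cam': array([[-0.09725063,  0.99520206, -0.01073191,  0.08530122],
       [-0.67838325, -0.05839348,  0.73238403,  0.27529391],
       [ 0.72824342,  0.07850515,  0.68080721, -1.38551648],
       [ 0.        ,  0.        ,  0.        ,  1.        ]])}
```

```bash
python3 -c "
import cv2
for n in('top','scene'):
    cv2.imwrite(f'pics/{n}0b.png',cv2.resize(cv2.imread(f'pics/{n}0.png'),(784,588),interpolation=cv2.INTER_CUBIC))"
```

```text
(no output)
```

View pics/top0b.png

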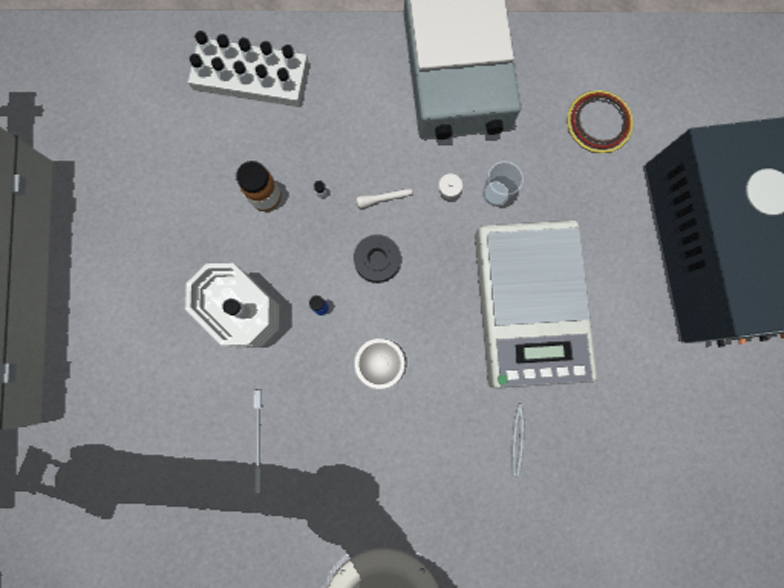

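View pics/scene0b.png

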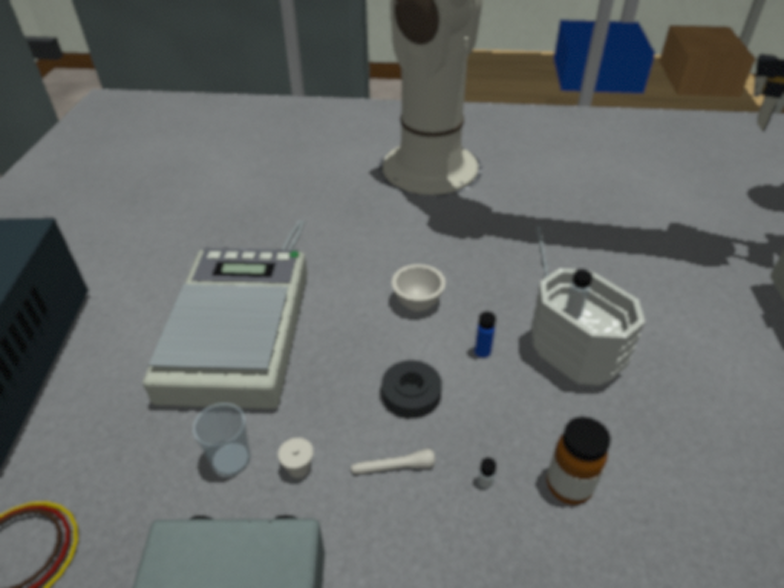

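The top view shows the tray stack around (232,307), with a black-capped vial standing in it (cap at 232,306). The blue vial at (319,305) on the bench is the decoy. The die is at (377,258), the mortar at (380,363), and the balance pan at about (538,273). The scene view agrees.

Next I'll measure from depth and confirm the vial in a crop.

```bash
cat > h.py <<'E'
import numpy as np, cv2
def cloud(d,c):
    f=d.shape[0]/2/np.tan(np.radians(c["vfov"])/2)
    v,u=np.mgrid[:d.shape[0],:d.shape[1]]
    P=np.stack([(u-c["cx"])/f*d,-(v-c["cy"])/f*d,-d],-1)
    T=np.linalg.inv(c["world_to_cam"]); W=P@T[:3,:3].T+T[:3,3]
    W[d==0]=np.nan; return W
def proj(p,c,H=384):
    f=H/2/np.tan(np.radians(c["vfov"])/2); q=c["world_to_cam"][:3,:3]@p+c["world_to_cam"][:3,3]
    return c["cx"]-f*q[0]/q[2], c["cy"]+f*q[1]/q[2]
def load(n):
    z=np.load(f"pics/{n}.npz",allow_pickle=True); return z["im"],z["d"],z["c"].item()
E
python3 - <<'E'
from h import *
for n in("top0","scene0"):
    im,d,c=load(n);W=cloud(d,c);s=512/784
    x,y,z=W[...,0],W[...,1],W[...,2]
    print(n,"bench z",np.nanmedian(z[(abs(x-.45)<.05)&(abs(y)<.3)]))
    ctr={"top0":dict(stack=(232,307),die=(377,258),mortar=(380,363),pan=(538,273),blue=(319,305),cap=(232,306)),
         "scene0":dict(stack=(585,325),die=(411,388),mortar=(418,288),pan=(225,328),cap=(583,277))}[n]
    for k,(u,v) in ctr.items(): print(k,W[int(v*s),int(u*s)].round(4))
    def sel(m,name):
        p=W[m];r=cv2.minAreaRect(p[:,:2].astype(np.float32));print(name,m.sum(),p.mean(0).round(4),"rect",np.round(r[0],4),np.round(r[1],4),round(r[2],2))
    u,v=ctr["stack"];p0=W[int(v*s),int(u*s)]
    p0=np.array([.58,.25]) if n!="top0" else p0
    np.set_printoptions(suppress=True)
    near=np.hypot(x-p0[0],y-p0[1])<.13
    sel(near&(z>.112)&(z<.128),"rim");sel(near&(z>.145),"vialtop")
    q=W[int(ctr["die"][1]*s),int(ctr["die"][0]*s)]; sel((np.hypot(x-q[0],y-q[1])<.07)&(z>.024)&(z<.037),"dietop")
    q=W[int(ctr["mortar"][1]*s),int(ctr["mortar"][0]*s)]; sel((np.hypot(x-q[0],y-q[1])<.07)&(z>.039)&(z<.052),"mortarrim")
    q=W[int(ctr["pan"][1]*s),int(ctr["pan"][0]*s)]; sel((np.hypot(x-q[0],y-q[1])<.14)&(z>.071)&(z<.085),"pan")
im,d,c=load("top0")
cv2.imwrite("pics/crop1.png",cv2.resize(im[155:245,110:230],None,fx=6,fy=6,interpolation=cv2.INTER_CUBIC))
E
```

```text
top0 bench z 0.0010536944543919624
stack [0.5251 0.2372 0.1605]
die [0.6402 0.0049 0.0011]
mortar [4.361e-01 3.000e-04 1.070e-02]
pan [ 0.5928 -0.2846  0.0786]
blue [0.5373 0.1072 0.0804]
cap [0.5275 0.2372 0.161 ]
rim 594 [0.5367 0.257  0.1194] rect [0.5368 0.2562] [0.151  0.1095] 45.77
vialtop 105 [0.5256 0.237  0.1596] rect [0.5256 0.2379] [0.0245 0.0247] 88.72
dietop 543 [0.6349 0.0054 0.0272] rect [0.6348 0.0046] [0.0874 0.0876] 46.84
mortarrim 308 [0.4357 0.0016 0.0448] rect [0.4357 0.0015] [0.0858 0.0879] 89.4
pan 3697 [ 0.5874 -0.2841  0.0776] rect [ 0.5642 -0.2862] [0.2192 0.1714] 3.18
scene0 bench z 0.0015742502314560758
stack [0.5477 0.2557 0.0802]
die [0.6265 0.0034 0.003 ]
mortar [ 0.4139 -0.002   0.0104]
pan [ 0.5997 -0.278   0.0792]
cap [0.53   0.2378 0.1602]
rim 843 [0.5455 0.254  0.1183] rect [0.5361 0.2552] [0.1514 0.1135] 45.33
vialtop 144 [0.5305 0.2371 0.1571] rect [0.5271 0.2373] [0.0274 0.0253] 23.3
dietop 842 [0.6374 0.0037 0.0271] rect [0.6354 0.0027] [0.0901 0.0875] 2.44
mortarrim 312 [0.4331 0.0007 0.0447] rect [ 0.4349 -0.0003] [0.0912 0.0857] 2.28
pan 3989 [ 0.5947 -0.2843  0.0786] rect [ 0.5872 -0.2858] [0.1743 0.1712] 3.32
```

View pics/crop1.png

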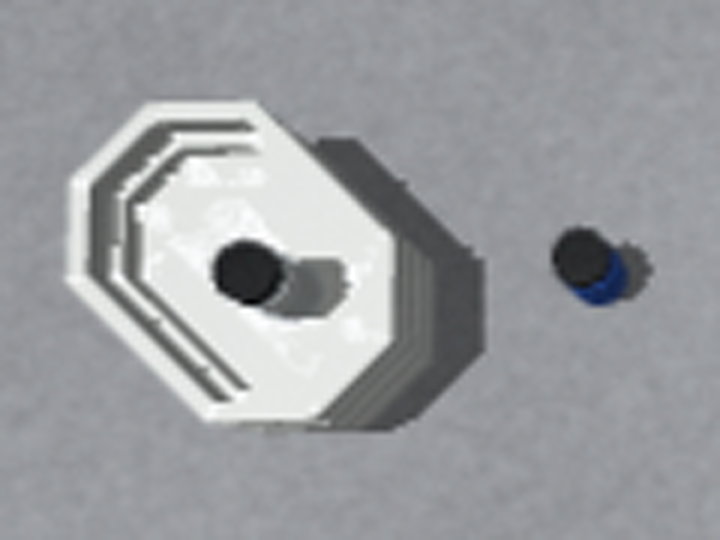

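The crop confirms it: the clear, black-capped vial stands in the tray at crop (248,272), and the blue one on the bench at (590,265) is not meant. Heights and sizes agree with the given data: rim 0.119, cap 0.160, pan 0.078, die to mortar 200 mm. I'll do the vial first.

```bash
cat >> h.py <<'E'
from cell import *
from scipy.spatial.transform import Rotation as Ro
def down(yaw): # tool z down, closing axis (tool y) along heading yaw
    y=np.array([np.cos(yaw),np.sin(yaw),0]); z=np.array([0,0,-1.]); return Ro.from_matrix(np.stack([np.cross(y,z),y,z],1)).as_rotvec()
def st():
    o=observe(); print("t",round(o["time_s"],2),"p",o["ee_pos"].round(4),"gap",round(o["finger_gap"],4),"gf",round(o["grasp_force"],1),"F",o["ft_force"].round(1)); return o
E
python3 - <<'E'
from h import *
PI=np.pi
for yaw in(PI/2,-PI/2):
    for p in([.526,.2376,.2],[.535,.002,.1],[.523,.19,.12],[.575,-.352,.16]):
        q=solve_ik(p,down(yaw)); print(round(yaw,2),p,None if q is None else np.round(q,2))
yaw=PI/2 if solve_ik([.526,.2376,.2],down(PI/2)) is not None else -PI/2
q0=observe()["qpos"]
c=[y for y in(PI/2,-PI/2) if solve_ik([.526,.2376,.2],down(y)) is not None and solve_ik([.535,.002,.1],down(y)) is not None]
yaw=min(c,key=lambda y:abs(solve_ik([.526,.2376,.2],down(y))-q0).max());print("yaw",yaw)
v=[.5263,.2376]
goto(v+[.22],down(yaw))
command_gripper(.06)
print("hit",move_straight(v+[.124],contact_N=6)); st()
command_gripper(.0,15); st()
move_straight(v+[.26]); st()
im,_=capture("scene");cv2.imwrite("pics/s1.png",im)
E
```

```text
1.57 [0.526, 0.2376, 0.2] [-0.19  0.39 -0.35  1.77  0.16  1.01  0.97]
1.57 [0.535, 0.002, 0.1] [ 0.08  0.44 -0.16  1.95  0.1   0.76  1.43]
1.57 [0.523, 0.19, 0.12] [-0.13  0.45 -0.33  1.88  0.19  0.84  1.01]
1.57 [0.575, -0.352, 0.16] [ 0.23  0.6   0.4   1.57 -0.26  1.03  2.28]
-1.57 [0.526, 0.2376, 0.2] [-0.65  0.37  0.22  1.78 -0.09  1.   -1.96]
-1.57 [0.535, 0.002, 0.1] [-0.29  0.44  0.3   1.96 -0.18  0.76 -1.46]
-1.57 [0.523, 0.19, 0.12] [-0.58  0.44  0.23  1.9  -0.14  0.82 -1.85]
-1.57 [0.575, -0.352, 0.16] [ 0.01  0.69  0.75  1.57 -0.51  1.09 -0.68]
yaw 1.5707963267948966
hit False
t 3.39 p [0.5269 0.238  0.1247] gap 0.06 gf 0.0 F [ 0.4 -0.9 -0.3]
t 4.01 p [0.5265 0.2377 0.1243] gap 0.0275 gf 14.9 F [ 0.6 -0.9  1.8]
t 5.07 p [0.5256 0.2372 0.2589] gap 0.0276 gf 14.9 F [-0.2 -0.5 -1.6]
```

```bash
python3 - <<'E'
from h import *
m=[.5352,.002]
move_straight(m+[.26],v=.2); move_straight(m+[.060],v=.15)
print("hit",move_straight(m+[.040],v=.02,contact_N=3)); st()
command_gripper(.05); pause(.2); move_straight(m+[.26],v=.25); st()
goto([.46,.12,.36],down(np.pi/2))
for n in("top","scene"):
    im,d=capture(n);np.savez(f"pics/{n}2.npz",im=im,d=d,c=calibration(n))
    W=cloud(d,calibration(n));x,y,z=W[...,0],W[...,1],W[...,2]
    for k,s in dict(vial=(np.hypot(x-.535,y-.002)<.03)&(z>.05)&(z<.1),rim=(np.hypot(x-.537,y-.256)<.12)&(z>.112)&(z<.128)).items():
        p=W[s]; r=cv2.minAreaRect(p[:,:2].astype(np.float32)); print(n,k,s.sum(),p.mean(0).round(4),"zmax",p[:,2].max().round(4),np.round(r[0],4),np.round(r[1],4),round(r[2],2))
a=cv2.resize(load("top2")[0][130:270,90:300],None,fx=2.6,fy=2.6);b=cv2.resize(load("scene2")[0][120:290,220:440],None,fx=2.4,fy=2.4)
h=min(a.shape[0],b.shape[0]);o=np.hstack([a[:h],b[:h]]);cv2.imwrite("pics/v2.png",cv2.resize(o,None,fx=798/o.shape[1],fy=798/o.shape[1]))
E
```

```text
hit True
t 8.72 p [0.5351 0.0023 0.043 ] gap 0.0273 gf 15.0 F [-0.2  0.6  4.7]
t 10.53 p [0.5342 0.0019 0.2587] gap 0.05 gf 0.0 F [ 0.3 -0.3  0.6]
top vial 87 [0.5339 0.0017 0.077 ] zmax 0.0837 [0.5351 0.0007] [0.0248 0.0256] 87.96<stdin>:11: RuntimeWarning: Mean of empty slice.
  ret = um.true_divide(
Traceback (most recent call last):
ValueError: zero-size array to reduction operation maximum which has no identity
```

```bash
python3 - <<'E'
from h import *
goto([.45,-.08,.36],down(np.pi/2))
for n in("top","scene"):
    im,d=capture(n);np.savez(f"pics/{n}2.npz",im=im,d=d,c=calibration(n))
    W=cloud(d,calibration(n));x,y,z=W[...,0],W[...,1],W[...,2]
    for k,s in dict(vial=(np.hypot(x-.535,y-.002)<.03)&(z>.05)&(z<.1),rim=(np.hypot(x-.537,y-.256)<.12)&(z>.112)&(z<.128)).items():
        if s.sum()<9: print(n,k,"hidden");continue
        p=W[s]; r=cv2.minAreaRect(p[:,:2].astype(np.float32)); print(n,k,s.sum(),p.mean(0).round(4),"zmax",p[:,2].max().round(4),np.round(r[0],4),np.round(r[1],4),round(r[2],2))
a=cv2.resize(load("top2")[0][130:270,90:300],None,fx=2.6,fy=2.6);b=cv2.resize(load("scene2")[0][120:290,220:440],None,fx=2.4,fy=2.4)
h=min(a.shape[0],b.shape[0]);o=np.hstack([a[:h],b[:h]]);cv2.imwrite("pics/v2.png",cv2.resize(o,None,fx=798/o.shape[1],fy=798/o.shape[1]))
E
```

```text
top vial 19 [0.544  0.002  0.0795] zmax 0.0838 [0.5449 0.002 ] [0.0217 0.0057] 89.63
top rim 587 [0.5376 0.2579 0.1192] zmax 0.1239 [0.5366 0.2559] [0.1506 0.1093] 45.75
scene vial 168 [0.5408 0.0009 0.0712] zmax 0.0829 [0.5358 0.0006] [0.0287 0.0238] 6.01
scene rim 835 [0.5411 0.2563 0.118 ] zmax 0.1229 [0.5362 0.255 ] [0.1518 0.1137] 45.07
```

View pics/v2.png

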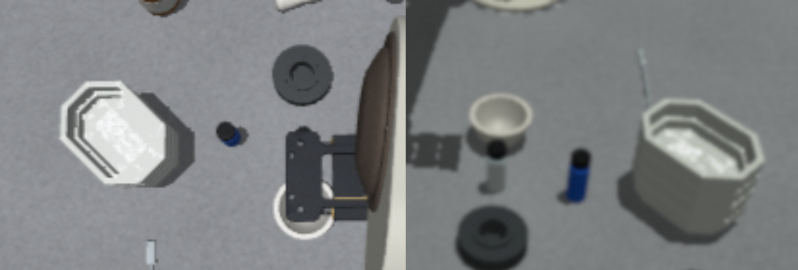

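The vial stands between die (left panel 302,75) and mortar (305,208), and the tray is unmoved at (0.5365, 0.2556) with yaw 45.5°. I'll grip corner 2, which faces -y, and peel it about the opposite corner.

```bash
cat >> h.py <<'E'
C=np.array([.5365,.2556]); yw=np.radians(45.5); RT=np.array([[np.cos(yw),-np.sin(yw)],[np.sin(yw),np.cos(yw)]])
K2=C+RT@np.array([-56.2,-36.2])*1e-3          # rim middle of corner 2
d2=RT@np.array([-1,-1])/2**.5                  # its outward direction
E
python3 - <<'E'
from h import *
print(K2,d2)
hd=np.arctan2(-d2[1],-d2[0]); o0=down(hd)
goto([.46,.1,.3],o0); goto([*K2,.2],o0); command_gripper(.038)
move_straight([*K2,.130],v=.15)
print("hit",move_straight([*K2,.1005],v=.04,contact_N=4)); st()
im,d=capture("scene");cv2.imwrite("pics/s3.png",cv2.resize(im[80:290,260:480],None,fx=2.7,fy=2.7))
E
```

```text
[0.52292857 0.19014241] [ 0.00872654 -0.99996192]
hit False
t 15.62 p [0.523  0.1903 0.1006] gap 0.0383 gf 0.0 F [-0.4  0.4  0.3]
```

View pics/s3.png

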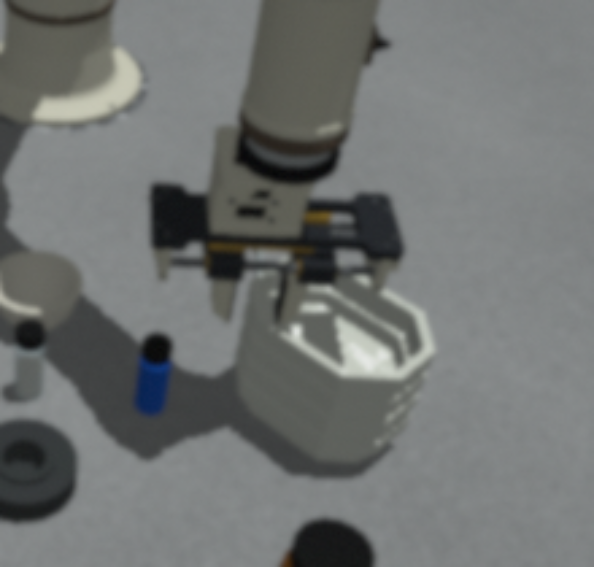

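The fingers straddle the corner rim, outer one at (222,300) and inner one at (285,300). Closing and peeling.

```bash
python3 - <<'E'
from h import *
command_gripper(.03,8) if False else None
command_gripper(0.0,50); o=st()
p0=o["ee_pos"]; R0=Ro.from_rotvec(o["orientation"])
piv=np.array([*(C-d2*.0693+RT@np.array([1,-1])/2**.5*.0),.094])
d3=np.array([*d2,0]); a=np.cross(d3,[0,0,1])
for th in range(2,14,2):
    R=Ro.from_rotvec(a*np.radians(th))
    move_straight(piv+R.apply(p0-piv),(R*R0).as_rotvec(),v=.03)
    o=observe(); print(th,o["ee_pos"].round(4),o["ft_force"].round(1),o["torque"].round(2),o["grasp_force"].round(1))
pause(.4)
im,d=capture("scene");np.savez("pics/scene4.npz",im=im,d=d,c=calibration("scene"));cv2.imwrite("pics/s4.png",cv2.resize(im[80:290,260:480],None,fx=2.7,fy=2.7)); st()
E
```

```text
t 16.26 p [0.523  0.1906 0.1006] gap 0.0077 gf 50.0 F [0.6 1.1 0.2]Traceback (most recent call last):
  File "<stdin>", line 10, in <module>
AttributeError: 'float' object has no attribute 'round'
```

```bash
python3 - <<'E'
from h import *
p0=np.array([.523,.1906,.1006]); R0=Ro.from_rotvec(down(np.arctan2(-d2[1],-d2[0])))
piv=np.array([*(C-d2*.0693),.094])
d3=np.array([*d2,0]); a=np.cross(d3,[0,0,1]); st()
for th in range(4,14,2):
    R=Ro.from_rotvec(a*np.radians(th))
    move_straight(piv+R.apply(p0-piv),(R*R0).as_rotvec(),v=.03)
    o=observe(); print(th,o["ee_pos"].round(4),o["ft_force"].round(1),o["torque"].round(2),o["grasp_force"])
pause(.4)
im,d=capture("scene");np.savez("pics/scene4.npz",im=im,d=d,c=calibration("scene"));cv2.imwrite("pics/s4.png",cv2.resize(im[80:290,260:480],None,fx=2.7,fy=2.7)); st()
E
```

```text
t 16.57 p [0.5229 0.1909 0.1051] gap 0.0076 gf 50.0 F [ 0.1  1.2 -1.3]
4 [0.5229 0.1912 0.1098] [-0.8 -1.  -2.1] [-0.11  0.08 -0.  ] 49.99929964542389
6 [0.5229 0.1924 0.1146] [-0.5 -0.4 -0.3] [0.04 0.27 0.03] 50.00072479248047
8 [0.5229 0.1933 0.1191] [-1.5 -0.3 -0.1] [0.07 0.24 0.07] 50.00321567058563
10 [0.5232 0.1942 0.1238] [ 0.  -0.2 -0.6] [0.24 0.01 0.02] 49.99944984912872
12 [0.5231 0.1954 0.1283] [ 0.8  0.2 -1.9] [0.27 0.04 0.03] 49.99941945075989
t 18.56 p [0.523  0.1947 0.1283] gap 0.0074 gf 50.0 F [-0.2  0.2 -0.7]
```

View pics/s4.png

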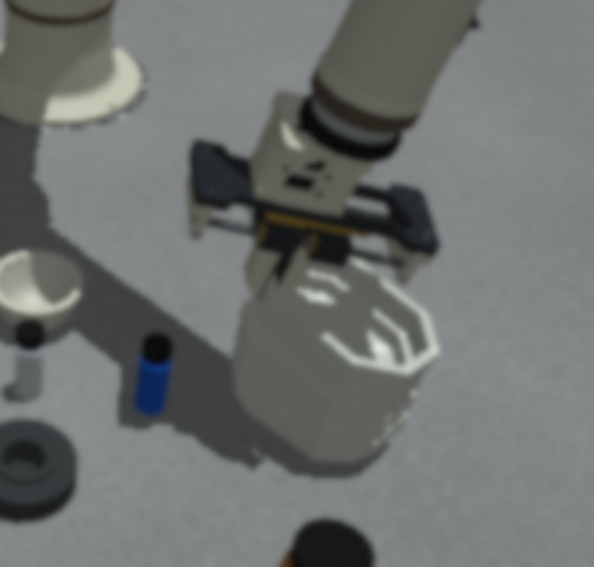

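The tray is tilted with its near corner up at about (290,290), and the stack stays down. I'll check the tilt numerically before lifting.

```bash
python3 - <<'E'
from h import *
im,d,c=load("scene4");W=cloud(d,c);x,y,z=W[...,0],W[...,1],W[...,2]
for n in("scene2","scene4"):
    im,d,c=load(n);W=cloud(d,c);x,y,z=W[...,0],W[...,1],W[...,2]
    print(n)
    for lo in np.arange(.22,.345,.015):
        m=(y>lo)&(y<lo+.015)&(x>.56)&(x<.66)&(z>.05)&(z<.16); 
        if m.sum()>5: print(round(lo,3),"top z",np.percentile(z[m],98).round(4), m.sum())
    m=(abs(x-.537)<.13)&(abs(y-.256)<.12)&(z>.01)&(z<.08);r=cv2.minAreaRect(W[m][:,:2].astype(np.float32));print("lower body",np.round(r[0],4),np.round(r[1],4),r[2])
E
```

```text
scene2
0.22 top z 0.1207 217
0.235 top z 0.1205 220
0.25 top z 0.1202 171
0.265 top z 0.1204 172
0.28 top z 0.1202 160
0.295 top z 0.1212 120
0.31 top z 0.1207 115
lower body [0.5415 0.2504] [0.1513 0.0999] 45.75229263305664
scene4
0.22 top z 0.1419 274
0.235 top z 0.1384 282
0.25 top z 0.1352 201
0.265 top z 0.1316 196
0.28 top z 0.1287 175
0.295 top z 0.1259 110
0.31 top z 0.1224 99
0.325 top z 0.1207 10
lower body [0.558  0.2388] [0.1556 0.0749] 57.42263412475586
```

The tilt is 12° and the far corner is at 0.121, as wanted. Next: lift off, level, swing to the balance with the gripper on the robot side.

```bash
python3 - <<'E'
from h import *
o=observe(); p=o["ee_pos"]
move_straight([p[0],p[1],p[2]+.03],v=.04); st()
move_straight([p[0],p[1],.30],v=.15); st()
h0=np.arctan2(-d2[1],-d2[0])
move_straight([p[0],p[1],.31],down(h0),v=.01 if False else .02); st()
im,d=capture("scene");np.savez("pics/scene5.npz",im=im,d=d,c=calibration("scene"));cv2.imwrite("pics/s5.png",cv2.resize(im,(784,588)))
W=cloud(d,calibration("scene"));x,y,z=W[...,0],W[...,1],W[...,2]
m=(np.hypot(x-.537,y-.256)<.12)&(z>.086)&(z<.1);r=cv2.minAreaRect(W[m][:,:2].astype(np.float32));print("stack rim",m.sum(),np.round(r[0],4),np.round(r[1],4),r[2])
E
```

```text
t 19.46 p [0.5228 0.1947 0.1582] gap 0.0075 gf 50.0 F [ 0.1 -0.1 -1.3]
t 20.55 p [0.5224 0.1944 0.2989] gap 0.0073 gf 50.0 F [-0.2  0.6 -1. ]
t 21.2 p [0.5226 0.1947 0.3095] gap 0.0076 gf 50.0 F [ 0.3  0.7 -1.2]
stack rim 806 [0.5368 0.2526] [0.1514 0.1144] 46.677433013916016
```

View pics/s5.png

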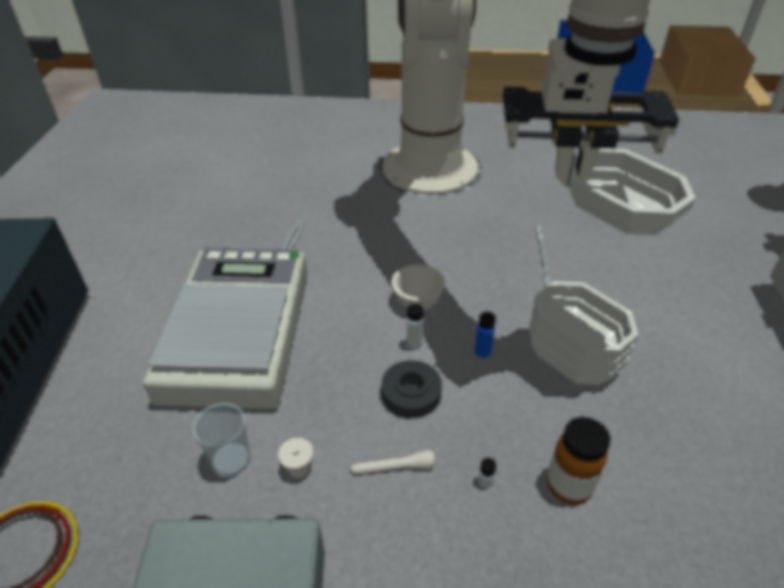

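The tray is held level at (630,185), the stack hasn't moved (within about 3 mm), and the vial is standing at (415,325). Now to the balance.

```bash
python3 - <<'E'
from h import *
h0=np.arctan2(-d2[1],-d2[0]); off=C-np.array([.523,.1906])
pan=np.array([.5875,-.2855]); h1=h0-np.pi/2
rot=lambda a:np.array([[np.cos(a),-np.sin(a)],[np.sin(a),np.cos(a)]])
t=pan-rot(h1-h0)@off; print(t)
move_straight([.48,.0,.31],down(h0-np.pi/4),v=.12)
move_straight([*t,.31],down(h1),v=.12); st()
move_straight([*t,.158],v=.08); pause(.5); st()
for n in("scene","top"):
    im,d=capture(n);np.savez(f"pics/{n}6.npz",im=im,d=d,c=calibration(n))
    W=cloud(d,calibration(n));x,y,z=W[...,0],W[...,1],W[...,2]
    m=(np.hypot(x-pan[0],y-pan[1])<.1)&(z>.115)&(z<.2)&(x>t[0]+.03);r=cv2.minAreaRect(W[m][:,:2].astype(np.float32));print(n,m.sum(),"zmax",np.percentile(z[m],98),np.round(r[0],4),np.round(r[1],4),r[2])
    q=m&(z>.155); A=np.c_[W[q][:,:2]-pan,np.ones(q.sum())]; print("plane",np.linalg.lstsq(A,W[q][:,2],rcond=None)[0].round(4))
cv2.imwrite("pics/s6.png",cv2.resize(load("scene6")[0],(784,588)))
E
```

```text
[ 0.5225 -0.272 ]
t 25.5 p [ 0.5226 -0.2714  0.3101] gap 0.0076 gf 50.0 F [ 0.2  0.1 -2. ]
t 28.05 p [ 0.5225 -0.272   0.158 ] gap 0.0078 gf 50.0 F [ 0.1  0.5 -2. ]
scene 1962 zmax 0.17886915482036503 [ 0.6059 -0.2872] [0.1398 0.1063] 89.90018463134766
plane [0.0246 0.0094 0.1705]
top 785 zmax 0.1787268648856015 [ 0.6049 -0.2728] [0.0786 0.1529] 37.42461013793945
plane [0.0043 0.0187 0.1737]
```

View pics/s6.png

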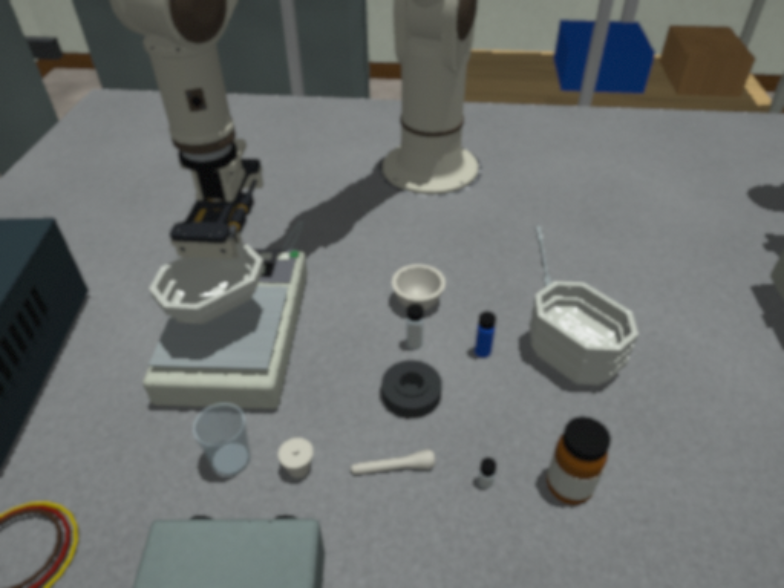

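```bash
python3 -c "
from h import *
o=st();print(abs(o['joint_vel']).max());print(job_done())"
```

```text
t 28.15 p [ 0.5225 -0.272   0.158 ] gap 0.0075 gf 50.0 F [-0.1  0.6 -0.9]
0.0014089332852746882
the job is handed in; nothing more can be done
None
```

I handed the job in at 28 s: the vial stands midway between die and mortar, and the peeled-off top tray is held level and still about 57 mm above the pan, with the stack still in place. The hand-in returned no verdict.

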